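# Stand the tipped plates back in the drying rack and close its keeper comb

### The arm

A 6-joint arm with a two-finger parallel gripper is mounted at the origin on a cart in front of the work surface, level with it; the furniture and walls round the work are solid. World frame = base frame: x ahead of the robot, y to its left, z up, the work surface at z = 0. Lengths are in m, angles in rad, forces in N, time in s.
With the tool pointing down it reaches from about 0.375 to 0.9 m from the base axis. Payload 3.1 kg.
Tool frame: the origin (TCP) lies where the fingers leave the gripper's body, on its centre line; the fingertips stand 70 mm ahead of it and the grasp point (between the pads) lies 51 mm ahead of it (robot.tip_reach is the distance from the TCP to the fingertips, in m); z points along the fingers, y is the line along which they close (so a half turn about z gives the same grasp; the last joint's range is limited). The gripper opens to 87 mm and grips with 3 to 60 N. Pads are 19 mm wide; open, the fingers measure 117 mm over their backs; the gripper's body (75 mm by 190 mm) begins 51 mm behind the grasp point.
Start: joints at [1.022, 0.527, 1.433, -0, 1.181, -0.178], TCP at [0.226, 0.583, 0.292] pointing down, gripper open.
Joint ranges: [-3.08, 3.08], [-0.75, 2.2], [0.22, 2.44], [-1.43, 4.57], [0, 2.65], [-2.85, 2.85]. Speed limits (rad/s): [2.79, 2.79, 3.14, 3.14, 3.14, 3.14].

### API

Orientations are given as a unit quaternion [x, y, z, w].
In Python, from rig import robot gives the robot as it stands.
- The arm moves only by the tool carry_out, never from a script. Its argument "rows" is a list that holds one entry, the list of rows, each a list of 6 numbers: the shift along the tool's x, y, z in mm, then the turn, a rotation vector about the tool's x, y, z in units of 8 degrees (1.0 is 8 degrees). A call has 1 to 20 rows; each row is the pose to reach, as a shift and turn from the pose commanded when the call began, along the tool's axes at that moment; what a row does not reach only later rows make up. A row lasts 1/10 s, in which the tool goes at most 50 mm and 8.59 degrees, less where a joint would pass 70% of its speed; a pose out of reach is approached as far as the arm can. A call with a gripper value outside its range is refused whole. "fingers" is the opening, from 0 (shut) to 1 (fully open), set as the call begins (left out, the last holds). The fingers move at their own pace and stop on an object; "grip_force" is the grip in N (left out, the last holds). Time passes only in rows, so rows that repeat a pose let the fingers close. It gives the time, the measured TCP pose, the force and the opening at its end, in the units of the state.
- robot.get_obs(): the state, without advancing time (a new reading comes with each control period).
- robot.camera(name): name is "scene" or "top" or "wrist"; returns a dict with "color" (400x640x3 uint8, red, green, blue), "depth" (400x640 float32, m along the optical axis (not along the pixel's ray), 0 where there is no reading), "K" (3x3 intrinsics, pixels), "camera_from_world" (4x4, takes a point from world to camera coordinates). Camera axes: x right, y down, z forward; pixel columns grow to the right and rows downward; lengths in m; the calibration is good to about 2 mm. A picture is of the moment at which its call begins.
- robot.hand_in(): hands the job in, once; it reports no verdict.
The state is a dict: "time": time; "q": joint angles; "joint_velocities": joint speeds; "joint_torque": joint torques, N m; "position": TCP position; "tool_rot": TCP orientation; "ft_force": force on the tool from outside, world axes, zero at the start; "moment": the same for the moment, N m; "grip_width": finger opening in m.
Only numpy, scipy, OpenCV 4.12 (cv2) and the standard library are available. Lean on these libraries where they do the work, as an engineer would, in place of code of your own. Each camera call takes 0.05 s, during which the arm holds its last target. There are 200 camera calls.

### The job

Two of the three glass plates in the drying rack have tipped over and lean with their white layer face down against the wrong side of their notches. With the fingertip, gently push each of them by its upper edge past upright so that it reclines in its own notch like the third plate, then push the hinged keeper comb over until it lies fully shut across the rack. Only push: do not lift anything out, and leave the third plate and the things around alone.

Things in the scene. Friction and masses are not known exactly. Their poses are not given: they have to be found in the camera images.
- rack: fixed steel-wire drying rack, 375 mm long (x), 130 mm wide (y). Origin: centre of its footprint on the worktop. Its x runs along the rack to the side towards which plates should recline; z up. Two rods at y = -34 and +34 mm bent into saw teeth make ten notches 32 mm apart. Two hinge posts, 128 mm high, stand at the corners x = -186 and +186 mm, y = -62 mm
- rack_floor (a point): middle of the rack at the height of the notch floors, 14 mm above the worktop; the tooth tips are 50 mm above the worktop. Plates stand in the notches at rack x = -112, +16 and +144 mm, in random order. A notch lets a plate lean stably 0.22 rad to +x (right: reclining) or 0.50 rad to -x (wrong: tipped). Ahead (-x) of a tipped plate's upper edge at least 50 mm is free
- plate_a: a tipped glass plate, 100 x 100 x 4 mm, 0.08 to 0.13 kg, white layer on its -x face. Origin: mid-width, 3 mm above the lower edge. Own z points up the plate, own x is its normal towards the rack's +x. Its lower edge stays in the notch when its upper edge is pushed to +x; some 0.05 rad past upright it falls back by itself and reclines at 0.22 rad
- plate_a_top (a point): middle of plate_a's upper edge, 97 mm from its origin; at the start about 104 mm above the worktop and 46 mm ahead (-x) of the lower edge; 115 mm above the worktop when the plate is upright
- plate_b: the other tipped glass plate, the same in every way as plate_a
- plate_b_top (a point): middle of plate_b's upper edge, as for plate_a
- plate_c: the third plate, the same but already reclining 0.22 rad to the rack's +x side: to be left alone
- keeper (a joint): angle of the keeper comb, a light U of steel rod on a stiff hinge along the rack's x at y = -62 mm, z = 122 mm. 0 = shut: level across the plates, its pins hanging just ahead of the plates' upper edges (so no plate can then be tipped or stood up). At the start 1.85 to 2.2: open, leaning out to the rack's -y side. It stays where it is left, but below about 0.8 falls shut by itself
- keeper_bar (a point): middle of the keeper comb's bar, a round rod 6 mm thick and 360 mm long along the rack's x, 62 mm from the hinge line; ten pins 22 mm long stand on it, on the side towards the plates
- forceps: bystander: steel forceps, 130 mm long, lying beside the rack on its +y side; origin at its middle
- reagent_6: bystander: small reagent bottle with a cap, 36 mm wide, 60 mm high, beyond the rack's +x end; origin under its centre
- reagent_1: bystander: reagent bottle with a cap, 56 mm wide, 98 mm high, near the far corner of the worktop; origin under its centre
- tip_box: bystander: box of pipette tips with a clear lid, 78 x 116 x 68 mm, between the printer and the shelf; origin under its centre
- swab_beaker: bystander: beaker with swab sticks, 109 mm high, near the far corner of the worktop
- timer: bystander: small white countdown timer, 66 x 66 x 19 mm, in front of the printer

How it is judged:
By the outcome, as a careful person would: the job done as asked, in the order asked, and still so for the second after the job is handed in, with the robot touching nothing.
It also fails if it takes over 64 s, if anything falls off the work surface, if the arm or the gripper's body presses on something with over 40 N, if the wrist force passes 120 N, or if a joint passes its speed limit or range.

## Working session

There is one attempt and no reset: what is moved stays moved. The work goes in short steps, Python scripts to look and compute and a tool call to move; the robot and the scene stay as the last step left them, time stands still between calls to the robot, and variables do not carry over. Pictures are saved under pics/ and viewed, on a budget of 10 in all, crops included, one or two more only if the job needs it, and the job is handed in when it is done.

Besides the shell and the picture viewer there is one more tool, called after "Emit:" as name(argument=value, ...), one argument or row to a line, values as JSON. carry_out: Moves the arm, as the interface text tells. Its arguments: {"type":"object","properties":{"rows":{"type":"array"},"fingers":{"type":"number"},"grip_force":{"type":"number"}},"required":["rows"]}

```bash
mkdir -p pics; ls; python3 - <<'E'
from rig import robot
import cv2,numpy as np
for n in("scene","top"):
    c=robot.camera(n);cv2.imwrite(f"pics/{n}0.png",c["color"][:,:,::-1]);np.savez(f"{n}0.npz",**c)
    T=np.linalg.inv(c["camera_from_world"]);print(n,c["K"].round(1).tolist(),T.round(3).tolist(),(c["depth"]>0).mean())
o=robot.get_obs();print(o["time"],o["position"],o["tool_rot"],o["grip_width"],robot.tip_reach)
E
```

```text
pics
scene [[407.3, 0.0, 321.0], [0.0, 407.3, 198.3], [0.0, 0.0, 1.0]] [[0.809, -0.329, 0.487, 0.199], [-0.588, -0.417, 0.694, -0.366], [-0.025, -0.847, -0.531, 0.553], [0.0, 0.0, 0.0, 1.0]] 0.99584765625
top [[401.1, 0.0, 324.3], [0.0, 401.1, 199.8], [0.0, 0.0, 1.0]] [[0.014, -0.989, 0.15, 0.484], [-0.999, -0.019, -0.034, 0.235], [0.036, -0.149, -0.988, 0.938], [0.0, 0.0, 0.0, 1.0]] 0.9961953125
0.1 [0.22559676 0.58230264 0.29138583] [ 1.83854441e-01  9.82953014e-01 -8.95714517e-04 -3.39239547e-04] 0.08684987208767145 0.0697
```

View pics/scene0.png

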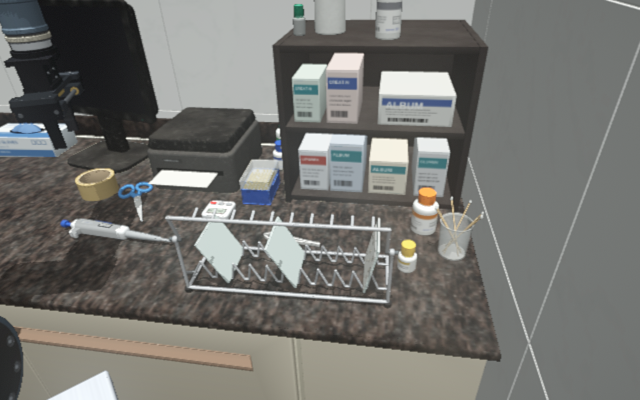

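View pics/top0.png

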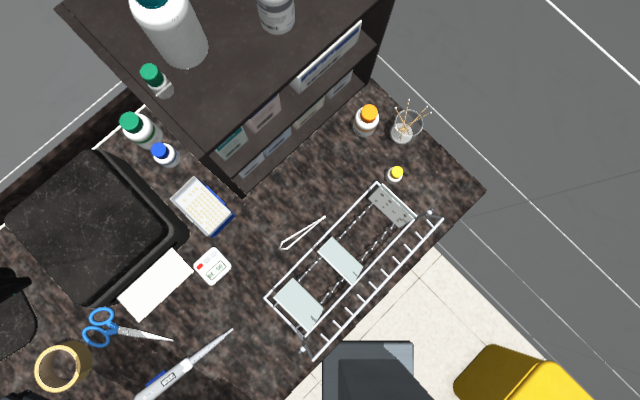

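Top view: the rack runs from (290,320) to (405,200), with +x toward the yellow-capped bottle. The plates at (300,303) and (342,260) are tipped and the one at (390,205) reclines. The keeper is open to the lower right, with its bar running (315,357) to (440,222).

```bash
cat > h.py <<'E'
import numpy as np,cv2
def cloud(c):
    d=c["depth"];v,u=np.mgrid[:400,:640];K=c["K"]
    p=np.stack([(u-K[0,2])/K[0,0]*d,(v-K[1,2])/K[1,1]*d,d],-1)
    T=np.linalg.inv(c["camera_from_world"]);return p@T[:3,:3].T+T[:3,3]
def ray(c,u,v,z):
    K=c["K"];T=np.linalg.inv(c["camera_from_world"]);r=T[:3,:3]@np.array([(u-K[0,2])/K[0,0],(v-K[1,2])/K[1,1],1]);o=T[:3,3]
    return o+r*(z-o[2])/r[2]
E
python3 - <<'E'
from h import *
c=dict(np.load("top0.npz"));P=cloud(c);col=c["color"].astype(int)
for n,u,v in(("plA",300,303),("plB",342,260),("plC",390,205),("post-",303,347),("post+",430,216),("bar-",315,357),("bar+",440,222)):
    print(n,P[v,u].round(3),ray(c,u,v,.125).round(3),col[v,u])
# pale masks
m=((col.min(-1)>150)&(P[...,2]>.02)&(P[...,2]<.13)).astype(np.uint8)
m[:, :260]=0;m=cv2.morphologyEx(m,cv2.MORPH_OPEN,np.ones((5,5)))
n,l,s,ce=cv2.connectedComponentsWithStats(m)
for i in range(1,n):
    if s[i,4]<150: continue
    q=P[cv2.erode((l==i).astype(np.uint8),np.ones((3,3)))>0];w,V=np.linalg.eigh(np.cov(q.T))
    box=cv2.boxPoints(cv2.minAreaRect(np.argwhere(l==i)[:,::-1].astype(np.float32)))
    print(s[i],ce[i].round(),q.mean(0).round(3),"n",V[:,0].round(3),q[:,2].min(),q[:,2].max(),box.round().tolist(),np.sqrt(w))
s=dict(np.load("scene0.npz"));cv2.imwrite("pics/a.png",np.vstack([cv2.resize(c["color"][170:370,250:460],None,fx=2.8,fy=2.8,interpolation=2)[:,:,::-1]]))
E
```

```text
plA [0.394 0.254 0.062] [0.401 0.252 0.125] [218 230 228]
plB [0.486 0.165 0.063] [0.486 0.17  0.125] [218 230 228]
plC [0.607 0.061 0.069] [0.599 0.072 0.125] [168 171 168]
post- [0.318 0.245 0.126] [0.318 0.245 0.125] [218 221 226]
post+ [ 0.576 -0.006  0.142] [ 0.578 -0.011  0.125] [ 98 100 103]
bar- [0.314 0.222 0.187] [0.3   0.221 0.125] [249 251 252]
bar+ [ 0.56  -0.012  0.185] [ 0.566 -0.031  0.125] [245 246 248]
[372 192  33  28 405] [389. 205.] [0.607 0.061 0.064] n [ 0.714 -0.666 -0.216] 0.02566759484982173 0.09486095308527875 [[369.0, 197.0], [381.0, 186.0], [407.0, 212.0], [395.0, 223.0]] [0.00071243 0.01743842 0.02209054]
[319 239  43  44 926] [340. 260.] [0.486 0.169 0.067] n [-0.638  0.599 -0.484] 0.0254105320752972 0.10587386352724804 [[317.0, 251.0], [332.0, 236.0], [366.0, 270.0], [351.0, 285.0]] [0.00064263 0.02525074 0.02707913]
[ 276  281   46   49 1231] [299. 304.] [0.394 0.256 0.066] n [ 0.638 -0.598  0.485] 0.021168324498892277 0.10424885527525685 [[273.0, 297.0], [292.0, 278.0], [327.0, 312.0], [308.0, 332.0]] [0.00086035 0.0256851  0.0265543 ]
```

View pics/a.png

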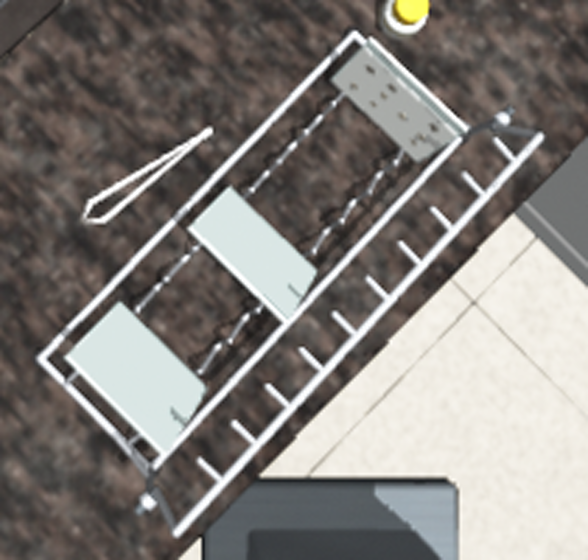

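```bash
cat >> h.py <<'E'
from scipy.spatial.transform import Rotation as R
O=np.array([.495,.163,0]);ex=np.array([.730,-.683,0]);ey=np.array([.683,.730,0])
def goal(o,rx,ry,tz):
    """tool-axis shift (mm) and turn (8deg) to bring fingertip to rack (rx,ry) mm, height tz mm, tool y along -ex"""
    Rt=R.from_quat(o["tool_rot"]);y=-ex;z=np.array([0,0,-1.]);G=R.from_matrix(np.c_[np.cross(y,z),y,z])
    p=O+ex*rx/1e3+ey*ry/1e3+[0,0,tz/1e3+.0697]
    return (Rt.inv().apply(p-o["position"])*1e3).round(1),((Rt.inv()*G).as_rotvec(degrees=True)/8).round(2)
def where(o):
    d=R.from_quat(o["tool_rot"]).apply([0,0,.0697])+o["position"]-O
    return (np.array([d@ex,d@ey,d[2]])*1e3).round(1)
E
python3 - <<'E'
from h import *
from rig import robot
o=robot.get_obs();print(goal(o,-70,8,200))
c=dict(np.load("top0.npz"));P=cloud(c)[...,:].reshape(-1,3)
r=np.c_[(P-O)@ex,(P-O)@ey,P[:,2]]*1e3
k=(abs(r[:,0])<165)&(r[:,1]<-60)&(r[:,1]>-130)&(r[:,2]>150);print("bar",k.sum(),np.percentile(r[k],[10,50,90],axis=0).round())
for nm,a,b in(("post-",-200,-170),("post+",170,200)):
    k=(r[:,0]>a)&(r[:,0]<b)&(abs(r[:,1]+62)<12)&(abs(r[:,2]-127)<12);print(nm,k.sum(),r[k].mean(0).round())
k=(r[:,2]>140)&(np.hypot(r[:,0]+60,r[:,1])<280);print("near tall",k.sum(),r[k].min(0).round(),r[k].max(0).round())
E
```

```text
(array([-340.8, -260. ,   22.1]), array([-0.01, -0.01, -8.51]))
bar 798 [[-134.  -84.  182.]
 [  -7.  -80.  184.]
 [ 129.  -67.  188.]]
post- 59 [-186.  -62.  127.]
post+ 47 [182. -63. 127.]
near tall 4177 [-181.  -85.  141.] [179. 280. 938.]
```

Emit:
carry_out(
  rows=[
    [[-34, -26, 0, 0, 0, -0.85], [-68, -52, 0, 0, 0, -1.7], [-102, -78, 0, 0, 0, -2.55], [-136, -104, 0, 0, 0, -3.4], [-170, -130, 5, 0, 0, -4.25], [-205, -156, 10, 0, 0, -5.1], [-239, -182, 15, 0, 0, -5.95], [-273, -208, 20, 0, 0, -6.8], [-307, -234, 22, 0, 0, -7.65], [-341, -260, 22, 0, 0, -8.5], [-341, -260, 22, 0, 0, -8.5], [-341, -260, 22, 0, 0, -8.5], [-341, -260, 22, 0, 0, -8.5]],
  ],
  fingers=0,
  grip_force=20,
)

```text
time: 1.4
position: [0.449, 0.2176, 0.27]
tool_rot: [-0.397, 0.918, 0.0, -0.001]
ft_force: [-0.1, 0.1, 0.5]
grip_width: 0.0008
```

```bash
python3 - <<'E'
from h import *
from rig import robot
o=robot.get_obs();print(o["time"],where(o),goal(o,-70,8,92),o["grip_width"],o["ft_force"].round(2))
c=robot.camera("wrist");cv2.imwrite("pics/w1.png",c["color"][:,:,::-1])
P=cloud(c).reshape(-1,3);col=c["color"].reshape(-1,3);r=np.c_[(P-O)@ex,(P-O)@ey,P[:,2]]*1e3
k=(abs(r[:,1])<45)&(r[:,0]>-60)&(r[:,0]<20)&(r[:,2]>95)&(r[:,2]<112);print("Btop",k.sum(),np.percentile(r[k],[2,50,98],axis=0).round(1))
E
```

```text
1.4 [-70.9   8.4 200.3] (array([  0.4,  -1. , 108.3]), array([ 0.01, -0.01, -0.01])) 0.0008231049818668975 [-0.12  0.05  0.54]
Btop 738 [[-34.7 -43.6  95.3]
 [-31.6  -8.8 102.4]
 [-27.3  29.5 104.7]]
```

View pics/w1.png

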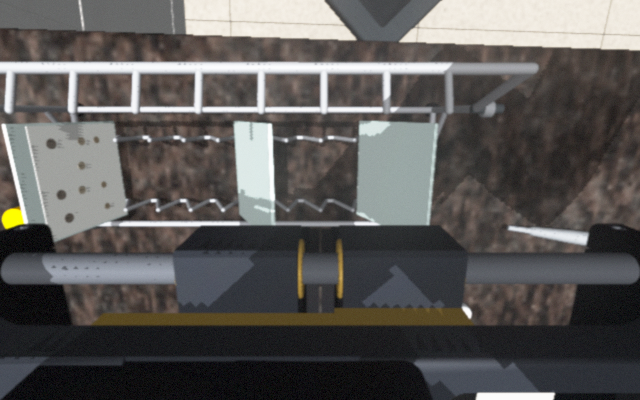

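The wrist view shows plate B at (255,170), plate A at (395,175) and plate C at (70,180). B's edge measures x=-33, z=104 mm, as expected, so I'm descending ahead of it and pushing.

Emit:
carry_out(
  rows=[
    [[0, 0, 25, 0, 0, 0], [0, 0, 50, 0, 0, 0], [0, 0, 80, 0, 0, 0], [0, 0, 108, 0, 0, 0], [0, 0, 108, 0, 0, 0], [0, -6, 108, 0, 0, 0], [0, -12, 108, 0, 0, 0], [0, -16, 108, 0, 0, 0], [0, -19, 108, 0, 0, 0], [0, -22, 108, 0, 0, 0], [0, -25, 108, 0, 0, 0], [0, -28, 108, 0, 0, 0], [0, -31, 108, 0, 0, 0], [0, -34, 108, 0, 0, 0], [0, -37, 108, 0, 0, 0], [0, -40, 108, 0, 0, 0]],
  ],
)

```text
time: 3.05
position: [0.4792, 0.1895, 0.1622]
tool_rot: [-0.397, 0.918, -0.0, -0.0]
ft_force: [0.4, -0.5, 0.1]
grip_width: 0.0005
```

```bash
python3 - <<'E'
from h import *
from rig import robot
o=robot.get_obs();print(o["time"],where(o),o["ft_force"].round(2))
c=robot.camera("scene");cv2.imwrite("pics/s2.png",cv2.resize(c["color"][170:320,150:430],None,fx=2.5,fy=2.5)[:,:,::-1])
E
```

```text
3.05 [-29.7   8.5  92.5] [ 0.42 -0.45  0.12]
```

View pics/s2.png

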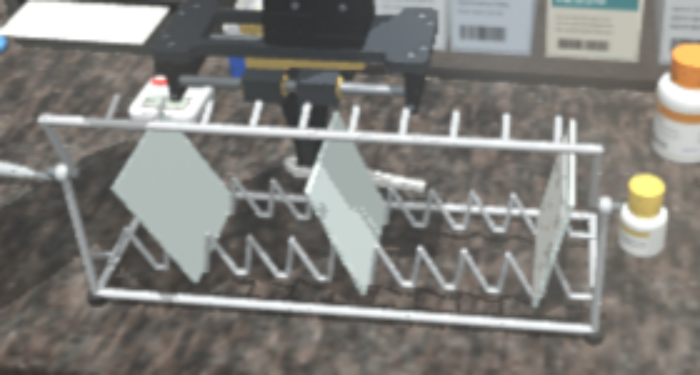

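Plate B (345,210) has moved and the finger is behind its left edge at (305,150), with about 0.6 N of contact. I'm continuing the push.

Emit:
carry_out(
  rows=[
    [[0, -3, 0, 0, 0, 0], [0, -6, 0, 0, 0, 0], [0, -9, 0, 0, 0, 0], [0, -12, 0, 0, 0, 0], [0, -15, 0, 0, 0, 0], [0, -18, 0, 0, 0, 0], [0, -21, 0, 0, 0, 0], [0, -24, 0, 0, 0, 0], [0, -27, 0, 0, 0, 0], [0, -30, 0, 0, 0, 0], [0, -33, 0, 0, 0, 0], [0, -35, 0, 0, 0, 0], [0, -37, 0, 0, 0, 0], [0, -38, 0, 0, 0, 0], [0, -39, 0, 0, 0, 0], [0, -40, 0, 0, 0, 0]],
  ],
)

```text
time: 4.7
position: [0.5081, 0.1623, 0.1623]
tool_rot: [-0.397, 0.918, 0.0, -0.0]
ft_force: [0.6, 0.9, 0.3]
grip_width: 0.0004
```

```bash
cat >> h.py <<'E'
def tops(c):
    P=cloud(c).reshape(-1,3);r=np.c_[(P-O)@ex,(P-O)@ey,P[:,2]]*1e3
    for n,x in(("A",-112),("B",16),("C",144)):
        k=(abs(r[:,1]+20)<25)&(r[:,0]>x-56)&(r[:,0]<x+35)&(r[:,2]>60)&(r[:,2]<121);q=r[k]
        if len(q)<20: print(n,len(q));continue
        a=np.polyfit(q[:,2],q[:,0]-x,1);t=q[q[:,2]>np.percentile(q[:,2],90)]
        print(n,len(q),"lean",round(float(np.arctan(a[0])),2),"top x,z",(np.median(t,0)-[x,0,0]).round(1))
E
python3 - <<'E'
from h import *
from rig import robot
o=robot.get_obs();print(o["time"],where(o),o["ft_force"].round(2))
tops(robot.camera("scene"))
E
```

```text
4.7 [10.   8.5 92.6] [0.57 0.93 0.35]
A 473 lean -0.51 top x,z [-46.6 -15.7 102.7]
B 163 lean 0.09 top x,z [ -2.6  -2.1 116.9]
C 163 lean 0.25 top x,z [ 19.2 -27.  113.2]
```

Emit:
carry_out(
  rows=[
    [[0, -1, 0, 0, 0, 0], [0, -2, 0, 0, 0, 0], [0, -3, 0, 0, 0, 0], [0, -3, 0, 0, 0, 0], [0, -3, 0, 0, 0, 0], [0, 2, 0, 0, 0, 0], [0, 7, 0, 0, 0, 0], [0, 12, 0, 0, 0, 0], [0, 17, 0, 0, 0, 0], [0, 17, 0, 0, 0, 0]],
  ],
)

```text
time: 5.75
position: [0.4948, 0.1745, 0.1622]
tool_rot: [-0.398, 0.918, 0.0, -0.0]
ft_force: [0.3, 0.0, 0.6]
grip_width: 0.0007
```

```bash
python3 - <<'E'
from h import *
from rig import robot
o=robot.get_obs();print(o["time"],where(o),o["ft_force"].round(2))
tops(robot.camera("scene"))
tops(robot.camera("top"))
print(goal(o,-198,8,200))
E
```

```text
5.75 [-8.   8.3 92.5] [0.28 0.02 0.55]
A 469 lean -0.51 top x,z [-46.4 -19.8 102.5]
B 167 lean 0.07 top x,z [-25.9  -2.4 117. ]
C 168 lean 0.25 top x,z [ 19.3 -25.9 112.7]
A 366 lean -0.51 top x,z [-46.3 -19.  103.4]
B 0
C 304 lean 0.25 top x,z [ 19.2 -26.1 112.4]
(array([   0.5,  190. , -107.4]), array([ 0., -0., -0.]))
```

Emit:
carry_out(
  rows=[
    [[0, 5, -20, 0, 0, 0], [0, 5, -60, 0, 0, 0], [0, 10, -100, 0, 0, 0], [0, 40, -107, 0, 0, 0], [0, 75, -107, 0, 0, 0], [0, 110, -107, 0, 0, 0], [0, 150, -107, 0, 0, 0], [0, 180, -107, 0, 0, 0], [0, 190, -107, 0, 0, 0], [0, 190, -107, 0, 0, 0], [0, 190, -107, 0, 0, 0]],
  ],
)

```text
time: 6.95
position: [0.3583, 0.3038, 0.2694]
tool_rot: [-0.397, 0.918, -0.0, 0.001]
ft_force: [1.3, 0.1, 0.6]
grip_width: 0.0006
```

```bash
python3 - <<'E'
from h import *
from rig import robot
o=robot.get_obs();print(o["time"],where(o),o["ft_force"].round(2))
tops(robot.camera("scene"))
tops(robot.camera("wrist"))
E
```

```text
6.95 [-195.9    9.5  199.7] [1.33 0.13 0.65]
A 469 lean -0.51 top x,z [-46.6 -21.1 102.9]
B 45 lean 0.21 top x,z [ 19.9  -9.2 113.5]
C 165 lean 0.26 top x,z [ 19.2 -20.4 112.8]
A 1404 lean -0.53 top x,z [-49.  -20.3 103.7]
B 4217 lean 0.26 top x,z [ 17.4 -21.2 111.9]
C 0
```

B now reclines at about 0.22 rad. Plate A gets the same push.

Emit:
carry_out(
  rows=[
    [[0, 0, 25, 0, 0, 0], [0, 0, 50, 0, 0, 0], [0, 0, 80, 0, 0, 0], [0, 0, 107, 0, 0, 0], [0, 0, 107, 0, 0, 0], [0, -6, 107, 0, 0, 0], [0, -12, 107, 0, 0, 0], [0, -16, 107, 0, 0, 0], [0, -19, 107, 0, 0, 0], [0, -22, 107, 0, 0, 0], [0, -25, 107, 0, 0, 0], [0, -28, 107, 0, 0, 0], [0, -31, 107, 0, 0, 0], [0, -34, 107, 0, 0, 0], [0, -37, 107, 0, 0, 0], [0, -40, 107, 0, 0, 0]],
  ],
)

```text
time: 8.65
position: [0.3865, 0.2765, 0.1622]
tool_rot: [-0.397, 0.918, 0.0, -0.0]
ft_force: [-0.5, 0.1, -1.0]
grip_width: 0.0004
```

Emit:
carry_out(
  rows=[
    [[0, -3, 0, 0, 0, 0], [0, -6, 0, 0, 0, 0], [0, -9, 0, 0, 0, 0], [0, -12, 0, 0, 0, 0], [0, -15, 0, 0, 0, 0], [0, -18, 0, 0, 0, 0], [0, -21, 0, 0, 0, 0], [0, -24, 0, 0, 0, 0], [0, -27, 0, 0, 0, 0], [0, -30, 0, 0, 0, 0], [0, -33, 0, 0, 0, 0], [0, -35, 0, 0, 0, 0], [0, -37, 0, 0, 0, 0], [0, -39, 0, 0, 0, 0], [0, -41, 0, 0, 0, 0], [0, -42, 0, 0, 0, 0], [0, -43, 0, 0, 0, 0], [0, -43, 0, 0, 0, 0], [0, -43, 0, 0, 0, 0]],
  ],
)

```text
time: 10.55
position: [0.4177, 0.2472, 0.1623]
tool_rot: [-0.397, 0.918, 0.0, -0.0]
ft_force: [0.4, 0.4, -0.3]
grip_width: -0.0
```

```bash
python3 - <<'E'
from h import *
from rig import robot
o=robot.get_obs();print(o["time"],where(o),o["ft_force"].round(2))
E
```

```text
10.55 [-113.9    8.7   92.6] [ 0.45  0.37 -0.28]
```

Emit:
carry_out(
  rows=[
    [[0, 5, 0, 0, 0, 0], [0, 10, 0, 0, 0, 0], [0, 20, 0, 0, 0, 0], [0, 22, -40, 0, 0, 0], [0, 22, -80, 0, 0, 0], [0, 22, -120, 0, 0, 0], [0, 10, -145, 0, 0, 0], [0, 10, -145, 0, 0, 0]],
  ],
)

```text
time: 11.35
position: [0.4124, 0.2549, 0.311]
tool_rot: [-0.397, 0.918, -0.001, 0.005]
ft_force: [-0.1, 0.1, 0.1]
grip_width: 0.0003
```

```bash
python3 - <<'E'
from h import *
from rig import robot
o=robot.get_obs();print(o["time"],where(o),o["ft_force"].round(2))
c=robot.camera("scene");tops(c)
tops(robot.camera("wrist"))
cv2.imwrite("pics/s3.png",cv2.resize(c["color"][170:320,150:430],None,fx=2.5,fy=2.5)[:,:,::-1])
print(goal(o,0,-122,237))
E
```

```text
11.35 [-122.7   11.3  241.3] [-0.12  0.09  0.11]
A 158 lean 0.22 top x,z [ 20.3 -24.9 112.8]
B 44 lean 0.21 top x,z [ 19.4 -18.4 113.4]
C 170 lean 0.26 top x,z [ 19.3 -20.2 112.8]
A 1157 lean 0.27 top x,z [ 18.5 -21.7 112.7]
B 2321 lean 0.26 top x,z [ 17.8 -21.4 112.2]
C 2947 lean 0.24 top x,z [ 15.4  -7.5 106.7]
(array([ 132.5, -123.2,    3.8]), array([-0.04,  0.06, -0.01]))
```

View pics/s3.png

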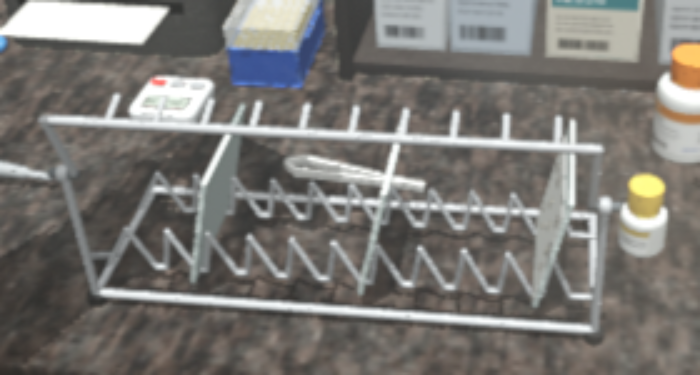

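All three plates recline alike: A at (215,200), B at (385,210), C at (555,215). Next is the keeper, with its bar along (40,118) to (600,148), from its outer side.

Emit:
carry_out(
  rows=[
    [[13, -12, 0, 0, 0, 0], [33, -31, 0, 0, 0, 0], [55, -52, 0, 0, 0, 0], [77, -72, 0, 0, 0, 0], [100, -93, 0, 0, 0, 0], [120, -112, 0, 0, 0, 0], [132, -123, 0, 0, 0, 0], [132, -123, 0, 0, 0, 0], [132, -123, 25, 0, 0, 0], [132, -123, 55, 0, 0, 0], [132, -123, 82, 0, 0, 0], [132, -123, 82, 0, 0, 0]],
  ],
)

```text
time: 12.65
position: [0.4067, 0.0748, 0.222]
tool_rot: [-0.397, 0.918, 0.003, -0.005]
ft_force: [-0.1, 0.2, 0.2]
grip_width: 0.0005
```

```bash
cat >> h.py <<'E'
def bar(c):
    P=cloud(c).reshape(-1,3);r=np.c_[(P-O)@ex,(P-O)@ey,P[:,2]]*1e3
    k=(abs(r[:,0])<170)&(abs(r[:,0])>25)&(r[:,1]<20)&(r[:,1]>-130)&(r[:,2]>121)&(r[:,2]<200)
    if k.sum()>20: print("bar",k.sum(),np.percentile(r[k],[10,50,90],axis=0).round())
E
python3 - <<'E'
from h import *
from rig import robot
o=robot.get_obs();print(o["time"],where(o),o["ft_force"].round(2),o["q"].round(2))
bar(robot.camera("scene"));bar(robot.camera("wrist"))
E
```

```text
12.65 [  -4.8 -125.1  152.3] [-0.08  0.19  0.21] [-0.09  0.38  2.01  0.    0.77 -2.48]
bar 456 [[-149.  -85.  181.]
 [ 102.  -83.  184.]
 [ 153.  -68.  187.]]
bar 131 [[-107.  -63.  188.]
 [-104.  -62.  189.]
 [ -72.  -61.  190.]]
```

Emit:
carry_out(
  rows=[
    [[-8, 0, 0, 0, 0, 0], [-16, 0, 0, 0, 0, 0], [-22, 0, 0, 0, 0, 0], [-26, 0, 0, 0, 0, 0], [-30, 0, 0, 0, 0, 0], [-33, 0, 0, 0, 0, 0], [-36, 0, 0, 0, 0, 0], [-39, 0, 0, 0, 0, 0], [-42, 0, 0, 0, 0, 0], [-45, 0, 0, 0, 0, 0], [-48, 0, 0, 0, 0, 0], [-51, 0, 0, 0, 0, 0], [-54, 0, 0, 0, 0, 0], [-57, 0, 0, 0, 0, 0], [-60, 0, 0, 0, 0, 0]],
  ],
)

```text
time: 14.25
position: [0.451, 0.1176, 0.2252]
tool_rot: [-0.397, 0.918, 0.0, -0.0]
ft_force: [-0.3, -0.6, 0.3]
grip_width: 0.0003
```

```bash
python3 - <<'E'
from h import *
from rig import robot
o=robot.get_obs();print(o["time"],where(o),o["ft_force"].round(2),o["q"].round(2))
bar(robot.camera("scene"));bar(robot.camera("wrist"))
E
```

```text
14.25 [ -1.1 -63.2 155.5] [-0.27 -0.6   0.34] [ 0.01  0.42  1.89  0.    0.83 -2.37]
bar 730 [[-136.  -53.  181.]
 [  31.  -51.  184.]
 [ 143.  -42.  186.]]
bar 3605 [[-106.  -51.  182.]
 [ -71.  -49.  185.]
 [ 103.  -41.  186.]]
```

Emit:
carry_out(
  rows=[
    [[-3, 0, 1, 0, 0, 0], [-6, 0, 2, 0, 0, 0], [-9, 0, 3, 0, 0, 0], [-12, 0, 4, 0, 0, 0], [-15, 0, 5, 0, 0, 0], [-18, 0, 6, 0, 0, 0], [-21, 0, 8, 0, 0, 0], [-24, 0, 10, 0, 0, 0], [-27, 0, 10, 0, 0, 0], [-30, 0, 10, 0, 0, 0], [-33, 0, 10, 0, 0, 0], [-36, 0, 10, 0, 0, 0], [-39, 0, 10, 0, 0, 0], [-41, 0, 10, 0, 0, 0], [-41, 0, 10, 0, 0, 0], [-41, 0, 10, 0, 0, 0]],
  ],
)

```text
time: 15.95
position: [0.4789, 0.1473, 0.2152]
tool_rot: [-0.397, 0.918, 0.0, -0.0]
ft_force: [-0.5, 0.2, 0.3]
grip_width: 0.0005
```

```bash
python3 - <<'E'
from h import *
from rig import robot
o=robot.get_obs();print(o["time"],where(o),o["ft_force"].round(2))
c=robot.camera("scene");bar(c);tops(c)
cv2.imwrite("pics/s4.png",cv2.resize(c["color"][170:320,150:430],None,fx=2.5,fy=2.5)[:,:,::-1])
E
```

```text
15.95 [ -1.  -22.5 145.5] [-0.54  0.23  0.29]
bar 491 [[-139.   -5.  122.]
 [  30.   -3.  124.]
 [ 143.   -1.  126.]]
A 205 lean -0.16 top x,z [ -8.9  -2.  118.6]
B 100 lean -0.32 top x,z [-13.   -2.1 120.7]
C 218 lean -0.19 top x,z [-19.8  -3.5 119.1]
```

View pics/s4.png

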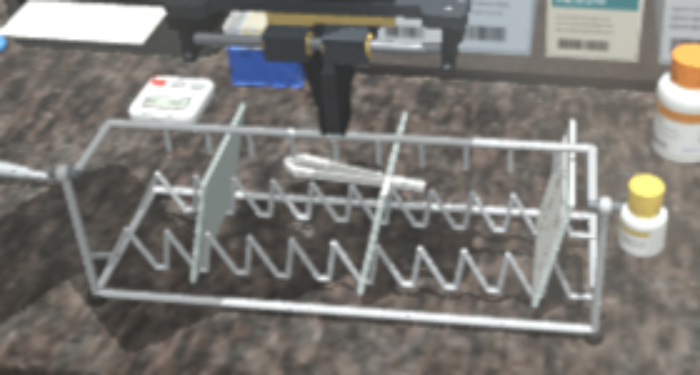

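The keeper bar, now along (105,123) to (590,148), has fallen shut at z≈122 with its pins hanging. The finger at (335,100) isn't touching anything, so I'm backing it up and doing a final check.

Emit:
carry_out(
  rows=[
    [[0, 0, -20, 0, 0, 0], [0, 0, -50, 0, 0, 0], [0, 0, -85, 0, 0, 0], [0, 0, -110, 0, 0, 0], [0, 0, -110, 0, 0, 0], [0, 0, -110, 0, 0, 0]],
  ],
)

```text
time: 16.6
position: [0.4787, 0.1472, 0.3254]
tool_rot: [-0.397, 0.918, -0.0, 0.0]
ft_force: [-0.9, 0.1, -0.3]
grip_width: 0.0006
```

```bash
python3 - <<'E'
from h import *
from rig import robot
o=robot.get_obs();print(o["time"],where(o),o["ft_force"].round(2))
c=robot.camera("scene")
P=cloud(c).reshape(-1,3);r=np.c_[(P-O)@ex,(P-O)@ey,P[:,2]]*1e3
k=(abs(r[:,0])<170)&(abs(r[:,1])<12)&(r[:,2]>115)&(r[:,2]<150);print(k.sum(),np.percentile(r[k],[10,50,90],axis=0).round(1))
for n,x in(("A",-112),("B",16),("C",144)):
    k=(r[:,1]<-15)&(r[:,1]>-46)&(abs(r[:,0]-x)<40)&(r[:,2]>58)&(r[:,2]<117);a=np.polyfit(r[k,2],r[k,0],1);print(n,k.sum(),np.arctan(a[0]).round(2))
cv2.imwrite("pics/s5.png",c["color"][:,:,::-1])
E
```

```text
16.6 [ -1.1 -22.7 255.7] [-0.87  0.13 -0.28]
662 [[-132.5   -4.6  120.5]
 [   5.1   -3.   124. ]
 [ 138.2   -0.8  125.8]]
A 108 0.22
B 27 0.21
C 112 0.26
```

View pics/s5.png

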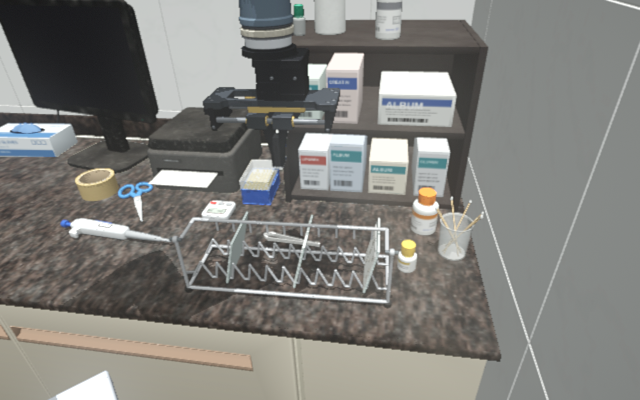

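The keeper lies shut across the rack (185,225 to 388,232), the three plates recline at x≈237, 303 and 373, and everything around them is where it was. The arm is clear.

```bash
python3 -c "
from rig import robot
print(robot.hand_in())"
```

```text
the job is handed in; nothing more can be done
None
```

I pushed both tipped plates past upright with the closed fingertip, the middle one first and then the one at the -x end. I then pushed the keeper comb over from its outer side until it fell shut. The job is handed in at about 17 s of the 64 s allowed.

- **Plates:** the two I pushed now lean +0.22 and +0.21 rad. The third measured 0.26 rad, the same as it read mid-job (0.25–0.26), so it did not move.
- **Keeper:** the bar lies at rack y about -3 mm and z about 122–125 mm, which is level and shut within the camera error.
- **Contact:** the forces I read between moves stayed under about 2 N, the surrounding objects look undisturbed in the last picture, and the arm is clear of everything.
- **Readings that disagreed:** some plate lean readings came out wrong while the finger or the keeper bar was inside the measuring window. Repeating them with the view clear gave the values above.

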